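Clear the seam of the birdseed plank, then poise the scraper over the dish

ROBOT

A 6-joint arm with a two-finger parallel gripper is mounted at the origin on the work surface. World frame = base frame: x ahead of the robot, y to its left, z up, the work surface at z = 0. Lengths are in m, angles in degrees, forces in N, time in s.
With the tool pointing down it reaches from about 0.3 to 0.75 m from the base axis. Payload 8.5 kg.
Tool frame: the origin (TCP) lies at the very end of the fingers, on their centre line; the grasp point (between the pads) lies 19 mm behind it (env.hold_point_z is the distance from the TCP to the grasp point, in m); z points along the fingers, y is the line along which they close (so a half turn about z gives the same grasp; the last joint's range is limited). The gripper opens to 85 mm and grips with 20 to 120 N. Pads are 22 mm wide; open, the fingers measure 114 mm over their backs; the gripper's body (76 mm by 85 mm) begins 54 mm behind the grasp point. The pads swing forward as they close: fully open they stand 13 mm farther back than shut.
Start: joints at [-79.372, 21.807, 74.336, -0, 83.858, -12.336], TCP at [0.215, -0.506, 0.231] pointing down, gripper open.
Joint ranges: [-178.18, 178.18], [-50.72, 133.34], [12.68, 142.11], [-81.47, 261.47], [9.98, 163.14], [-165.26, 165.26]. Speed limits (degrees/s): [136.94, 136.94, 180, 180, 180, 180].

INTERFACE

Orientations are given as a 3x3 rotation matrix whose columns are the frame's x, y, z axes.
In Python, from rig import env, optics gives the robot as it stands.
- The arm moves only by the shell command python3 -m jog 'ROWS' [OPENING] [FORCE]. ROWS is JSON, a list of rows, each an object with "linear": the shift along the tool's x, y, z in units of 40 mm (1.0 is 40 mm), a list of three; "roll": the turn about the tool's z in units of 5 degrees (1.0 is 5 degrees). A call has 1 to 12 rows; each row shifts and turns the commanded pose from where the row before left it, along the tool's axes as they then stand; what a row does not reach is not made up. A row lasts 1/12 s, in which the tool goes at most 41.7 mm and 7.16 degrees, less where a joint would pass 70% of its speed; a pose out of reach is approached as far as the arm can. A call is refused whole if a number of a shift passes 1 or a number of a turn 1, either way. A call with a gripper value outside its range is refused whole. OPENING is the opening, from -1 (shut) to 1 (fully open), set as the call begins (- or left out, the last holds). The fingers move at their own pace and stop on an object; FORCE is the grip in N (left out, the last holds). Time passes only in rows, so rows that do not move let the fingers close. It gives the time, the measured TCP pose, the force, the opening and the grip force at its end, in the units of the state.
- env.observe(): the state, without advancing time (a new reading comes with each control period).
- optics.get_image(name): name is "scene" or "side" or "wrist"; returns the picture (400x640x3 uint8, red, green, blue); there is no depth.
- optics.calibration(name): a dict with "fov_y" (degrees; the focal length in pixels is half the picture's height over the tangent of half this angle, whatever the lens; pixels are square), "cx", "cy" (the principal point, pixels), "T" (4x4, takes a point from camera to world coordinates). Camera axes: x right, y down, z forward; pixel columns grow to the right and rows downward; lengths in m; the calibration is good to about 2 mm. A picture is of the moment at which its call begins: read the wrist's pose just before it. calibration takes no time and is no camera call; for the wrist camera it gives the pose at the moment of the call.
- env.close_job(): hands the job in; it is judged then, once.
The state is a dict: "time_s": time; "q": joint angles; "qvel": joint speeds; "joint_efforts": joint torques, N m; "position": TCP position; "tool_rot": TCP orientation; "ft_force": force on the tool from outside, world axes, zero at the start; "wrist_torque": the same for the moment, N m; "grip_width": finger opening in m; "gripper_force": force on a finger pad.
Only numpy, scipy, OpenCV 4.12 (cv2) and the standard library are available. Lean on these libraries where they do the work, as an engineer would, in place of code of your own. Each camera call takes 0.05 s, during which the arm holds its last target. There are 200 camera calls.

TASK

Lift the flat-bladed scraper up out of its wooden stand, lower its tip a few millimetres into the open seam between the two boards of the pine plank, and, keeping it upright and not pressing hard, draw it slowly along the seam (about 3 cm a second, never above 7) from where the blade is within about a centimetre of the crosspiece next to the orange dispenser to where it is within about a centimetre of the other crosspiece. Then carry it up over the stacked clay pots to the oblong ceramic dish, and finish while still holding it there, upright and still, the tip hovering about 15 mm above the rim over the middle of the dish, the blade's width in line with the dish's length and touching nothing, ready for its dust to be brushed off. Leave the dish, the pots and all else where they stand, and do not let go of the scraper.

Things in the scene. Friction and masses are not known exactly. Their poses are not given: they have to be found in the camera images.
- scraper: Loose scraper, 0.14 kg, standing blade down in the stand. Origin: middle of its tip edge (lowest point); z up the handle, y along the blade's width, x its thickness. Steel blade 24 (y) x 4 (x) mm, z 0 to 50; dark ferrule 34 x 18 mm, z 50 to 60; wooden handle 32 (y) x 18 (x) mm, z 60 to 155. Grip from above across the 18 mm, e.g. at z 115. Half a turn makes no difference.
- scraper_tip (a point): Middle of the blade's tip edge: the same point and axes as scraper.
- stand: Fixed dark wooden block 60 (x) x 70 (y) x 60 mm high on the table; origin under its centre, at table level. The blade stands in a slot (8 x 29 mm) through its middle and the ferrule rests on its top, so the tip is 10 mm above the table; lift at least 55 mm straight up to free it.
- plank: Fixed pine plank on two bricks; origin under its centre at table level. 190 (x) x 520 (y) mm, top 92 mm above the table; bricks 228 mm (x), at y = +-190. Open seam between its two boards along y at x = 0: 12 mm wide, 8 deep. Crosspieces 160 (x) x 20 (y) mm, 12 high lie across the seam at y = +110 (by the dispenser) and -140 (by the pots), 230 mm of seam between them.
- seam_start (a point): Point in the middle of the seam's width, level with the plank's top surface, 20 mm from the face of the crosspiece beside the dispenser; axes as the plank's. The seam's floor is 8 mm below.
- seam_end (a point): The same at the other end: 20 mm from the face of the crosspiece beside the pots, 190 mm from seam_start in the plank's -y direction.
- dispenser: Fixed orange plastic seed dispenser with a round button on top, 105 (x) x 100 (y) x 138 mm high, on the plank's +y end (centre at about y = 195 mm), over the seam; its top is 230 mm above the table. Origin under its centre.
- pots: Nested pair of terracotta pots, loose but together as one piece, 0.6 kg, widest diameter 96 mm, 100 mm high, on the plank's -y end, so their top is 192 mm above the table. Origin under their centre. They stand between the seam and the dish: pass over them.
- dish: Oblong white ceramic dish with straight sides and round ends, loose, 0.35 kg: 75 mm (x) by 150 mm (y, its length), 35 mm high, hollow. Origin under its centre. It stands on the table right of the plank and may have changed places with the round dish.
- dish_rim (a point): Centre of the oblong dish's opening at rim height, 35 mm above dish; axes as the dish's, y along its length.
- round_dish: Round white ceramic bowl, loose, diameter 110 mm, 35 mm high; not used. Origin under its centre.
- jar: Loose glass jar, diameter 60 mm, 100 mm high, on the table; not used. Origin under its centre.
- ladle: Loose aluminium ladle lying on the table near the robot, 40 mm high: bowl of 72 mm diameter at the origin, handle along +y to 230 mm; not used. Origin under the bowl.
Things that resemble listed ones, but are neither listed nor needed, are in the scene too. Leave any blue or turquoise look-alike of the dish alone.

How it is judged:
By the outcome, as a careful person would: the job done as asked, in the order asked, and still so for the second after the job is handed in, while the arm keeps its last pose, push and grip.
It also fails if it takes over 67 s, if anything falls off the work surface, if the arm or the gripper's body presses on something with over 40 N, if the wrist force passes 120 N, or if a joint passes its speed limit or range.

## Working session

There is one attempt and no reset: what is moved stays moved. The work goes in short steps, Python scripts to look and compute and a shell command to move; the robot and the scene stay as the last step left them, time stands still between calls to the robot, and variables do not carry over. Pictures are saved under pics/ and viewed, at most 10 in all, crops included, and the job is handed in when it is done.

```bash
mkdir -p pics; ls
python3 - <<'E'
from rig import env, optics
import cv2,numpy as np
s=env.observe();print(s['time_s'],s['position'],np.round(s['tool_rot'],3).tolist(),s['grip_width'],env.hold_point_z)
for n in('scene','side','wrist'):
    c=optics.calibration(n);print(n,c['fov_y'],c['cx'],c['cy'],np.round(c['T'],4).tolist())
    cv2.imwrite(f'pics/{n}0.png',optics.get_image(n)[:,:,::-1])
E
```

```text
pics
0.0 [ 0.21454064 -0.50611525  0.23069653] [[0.921, 0.39, -0.0], [0.39, -0.921, 0.001], [0.0, -0.001, -1.0]] 0.08551392148590874 0.0187
scene 56.574034361997235 318.2425098341322 202.65675966999586 [[0.287, 0.7211, -0.6305, 1.1947], [0.9579, -0.2162, 0.1888, -0.3494], [-0.0002, -0.6582, -0.7529, 0.936], [0.0, 0.0, 0.0, 1.0]]
side 48.63481018541332 314.26146555063417 202.10840472580924 [[-0.8033, -0.4151, 0.427, -0.0177], [-0.5955, 0.5507, -0.585, 0.5859], [0.0077, -0.7242, -0.6896, 0.9159], [0.0, 0.0, 0.0, 1.0]]
wrist 69.23187996138779 318.2216166610896 202.89491974952227 [[0.3907, -0.8718, -0.2956, 0.2913], [-0.9205, -0.3707, -0.1235, -0.4741], [-0.002, 0.3204, -0.9473, 0.3754], [0.0, 0.0, 0.0, 1.0]]
```

View pics/scene0.png

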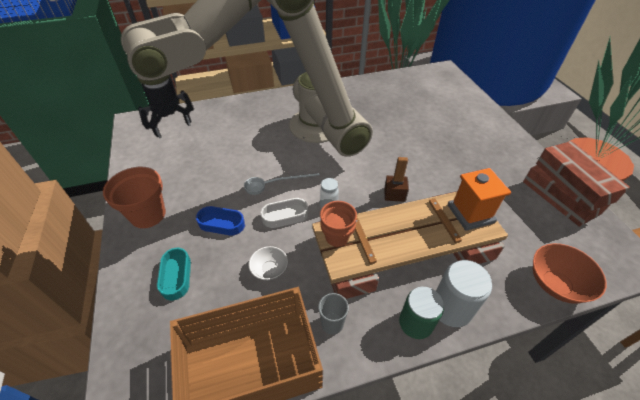

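View pics/side0.png

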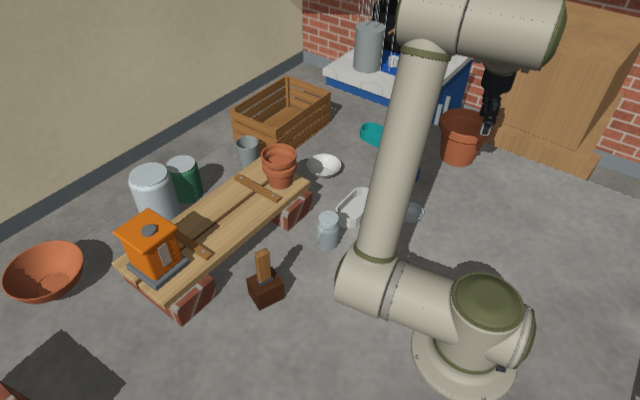

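The scene view shows the scraper in its stand at (399,175), the plank from (320,250) to (500,225), the dispenser at (482,195) and the pots at (338,222). The white oblong dish is at (285,212).

Possible look-alikes:
- **Dish:** the blue oblong at (220,220), the turquoise one at (174,273) and the round bowl at (268,263). I choose the white oblong.
- **Scraper:** only one upright handle is visible. The ladle at (255,185) is metal and lying down.

Next I'll check close crops of the scraper, seam and dish.

Run:
```python
import cv2,numpy as np
def crop(n,x0,y0,x1,y1,k,W):
    im=cv2.imread(f'pics/{n}0.png')[y0:y1,x0:x1]
    im=cv2.resize(im,None,fx=k,fy=k,interpolation=cv2.INTER_CUBIC)
    for x in range((x0//20+1)*20,x1,20): 
        cv2.line(im,((x-x0)*k,0),((x-x0)*k,6),(0,255,255),1);cv2.putText(im,str(x),((x-x0)*k-10,16),0,.35,(0,255,255))
    for y in range((y0//20+1)*20,y1,20): 
        cv2.line(im,(0,(y-y0)*k),(6,(y-y0)*k),(0,255,255),1);cv2.putText(im,str(y),(8,(y-y0)*k+4),0,.35,(0,255,255))
    cv2.imwrite(f'pics/{W}.png',im)
crop('scene',250,145,515,295,3,'sc_crop')
crop('side',105,140,375,325,3,'si_crop')
```

```text
(no output)
```

View pics/sc_crop.png

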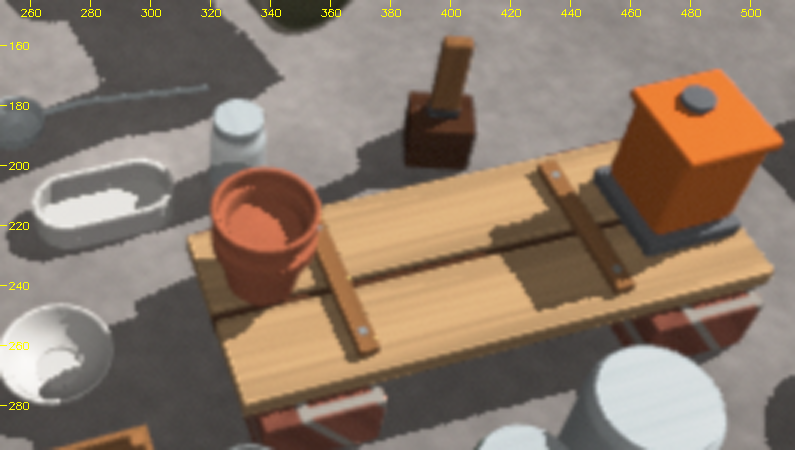

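View pics/si_crop.png

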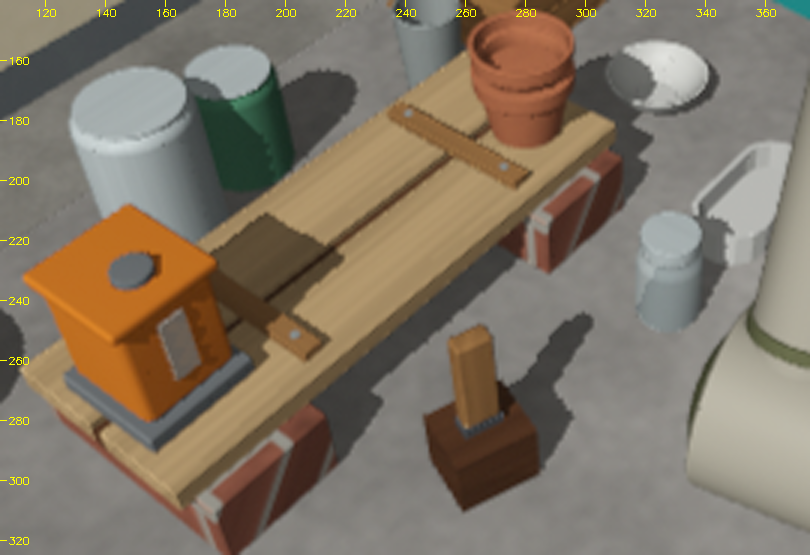

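The crops confirm it: the scraper handle top is at scene (404,159) and side (262,252). The plank corners are at scene (313,224), (332,281) and (507,234). I'll now fit the models to both views together.

```bash
cat > h.py <<'E'
import numpy as np,cv2
from rig import env,optics
from scipy.optimize import least_squares
def proj(c,P):
    f=200/np.tan(np.radians(c['fov_y']/2));T=c['T'];p=(np.atleast_2d(P)-T[:3,3])@T[:3,:3]
    return np.c_[c['cx']+f*p[:,0]/p[:,2],c['cy']+f*p[:,1]/p[:,2]]
def ray(c,u,z):
    f=200/np.tan(np.radians(c['fov_y']/2));T=np.asarray(c['T']);d=T[:3,:3]@[(u[0]-c['cx'])/f,(u[1]-c['cy'])/f,1]
    return T[:3,3]+d*(z-T[2,3])/d[2]
def fit(obs,x0):  # obs: (cal, local pt, pixel); x = x,y,z,yaw(deg)
    def res(x):
        a=np.radians(x[3]);R=np.array([[np.cos(a),-np.sin(a),0],[np.sin(a),np.cos(a),0],[0,0,1]])
        return np.concatenate([proj(c,R@np.array(l,float)+x[:3])[0]-u for c,l,u in obs])
    r=least_squares(res,x0,x_scale=[.01,.01,.01,1],loss='soft_l1');return r.x,np.round(res(r.x).reshape(-1,2),1)
E
python3 - <<'E'
from h import *
S=optics.calibration('scene');D=optics.calibration('side')
s=lambda u,v:np.array([u/3+250,v/3+145]); d=lambda u,v:np.array([u/3+105,v/3+140])
t=.092;k=.104
obs=[(S,(-.095,-.26,t),s(189,236)),(S,(.095,-.26,t),s(246,407)),(S,(.095,.26,t),s(772,268)),(S,(0,-.26,t),s(215,317)),
(D,(-.095,-.26,t),d(613,124)),(D,(.095,.26,t),d(22,372)),(D,(-.095,.26,t),d(180,500)),(D,(0,.26,t),d(98,430)),
(S,(-.08,.1,k),s(540,163)),(S,(-.08,.12,k),s(557,161)),(S,(.08,.1,k),s(618,291)),(S,(.08,.12,k),s(634,287)),
(D,(-.08,.12,k),d(304,358)),(D,(-.08,.10,k),d(327,338)),(D,(-.08,-.15,k),d(530,172)),(D,(-.08,-.13,k),d(516,189)),(D,(.08,-.13,k),d(388,115)),(D,(.08,-.15,k),d(402,101)),
(S,(.08,-.13,k),s(378,347)),(S,(.08,-.15,k),s(361,355))]
for y0 in (0,):
    x,r=fit(obs,[.6,.1,0,y0]);print('plank',x,r.tolist())
# scraper handle top centre triangulate
X=least_squares(lambda p:np.r_[proj(S,p)[0]-s(459,43),proj(D,p)[0]-d(472,337)],[.4,.1,.16]);print('handle top',X.x,X.fun)
print('stand bottom corners side', [ray(D,d(*u),0) for u in((462,510),(432,468),(538,474))])
print('stand bottom corners scene', [ray(S,s(*u),0) for u in((404,163),(468,168))])
# dish rim: extremes
for n,u in dict(l=(33,200),r=(173,187),t=(100,163),b=(100,228)).items(): print(n,ray(S,s(*u),.035))
print('jar',ray(S,s(239,117),.1))
c=optics.calibration('wrist');T=np.array(c['T']);st=env.observe();R=st['tool_rot'];print('cam in tool',R.T@(T[:3,3]-st['position']),(R.T@T[:3,:3]).round(3).tolist())
E
```

```text
plank [ 0.65395257  0.08061617 -0.00651564 -0.62223801] [[-1.4, 0.5], [-0.8, -0.3], [-0.4, 0.7], [-0.8, -0.0], [0.6, 0.6], [-0.4, 0.1], [-0.8, -0.5], [-0.7, 0.9], [-2.2, 0.1], [-1.8, -0.6], [-1.2, -0.8], [-0.0, -1.1], [0.2, 0.0], [-1.2, 1.5], [-0.8, 0.1], [-1.0, -1.5], [-1.1, -0.5], [-0.8, 0.5], [0.7, 0.4], [-0.7, -0.4]]
handle top [0.44719724 0.14450529 0.15994766] [-1.03903104 -0.36353399 -0.76645107  0.19396588]
stand bottom corners side [array([0.43241677, 0.18832741, 0.        ]), array([ 4.78470681e-01,  1.73321347e-01, -1.11022302e-16]), array([0.40553178, 0.12589916, 0.        ])]
stand bottom corners scene [array([ 4.60807267e-01,  1.04028422e-01, -1.11022302e-16]), array([0.48830378, 0.16965605, 0.        ])]
l [ 0.42438571 -0.30728744  0.035     ]
r [ 0.44934951 -0.16148722  0.035     ]
t [ 0.39380749 -0.22796263  0.035     ]
b [ 0.48117625 -0.24835847  0.035     ]
jar [ 0.43057406 -0.08341349  0.1       ]
cam in tool [ 0.0832709   0.00027747 -0.14457794] [[0.001, -0.947, -0.321], [1.0, 0.001, -0.0], [0.001, -0.321, 0.947]]
```

The fits agree. The plank is at (0.654, 0.081) with yaw about -0.6°. The scraper is at about (0.447, 0.145), with handle top at z ≈ 0.16 and yaw about -23°. The dish is at about (0.437, -0.235) with yaw about -10°. Next I'll fly over the dish and take a wrist view there.

```bash
python3 -m jog '[{"linear":[0.82,-0.43,-0.1],"roll":0},{"linear":[0.82,-0.43,-0.1],"roll":0},{"linear":[0.82,-0.43,-0.1],"roll":0},{"linear":[0.82,-0.43,-0.1],"roll":0},{"linear":[0.82,-0.43,-0.1],"roll":0},{"linear":[0.82,-0.43,-0.1],"roll":0},{"linear":[0.82,-0.43,-0.1],"roll":0},{"linear":[0.82,-0.43,-0.1],"roll":0},{"linear":[0.82,-0.43,0],"roll":0},{"linear":[0.82,-0.43,0],"roll":0},{"linear":[0,0,0],"roll":0},{"linear":[0,0,0],"roll":0}]' 1 40
python3 - <<'E'
from h import *
import pickle
c=optics.calibration('wrist');im=optics.get_image('wrist');cv2.imwrite('pics/w1.png',im[:,:,::-1]);pickle.dump(c,open('w1.pkl','wb'))
print(proj(c,[[.437,-.234,.035],[.430,-.083,.1]]))
E
```

```text
time_s: 1.15
position: [0.4502, -0.2186, 0.2631]
tool_rot: [[0.919, 0.393, -0.0], [0.393, -0.919, 0.0], [-0.0, -0.0, -1.0]]
ft_force: [-1.0, -1.8, 0.2]
grip_width: 0.0852
gripper_force: 0.0
[[324.95534678 185.21520546]
 [193.03849335 152.93181832]]
```

View pics/w1.png

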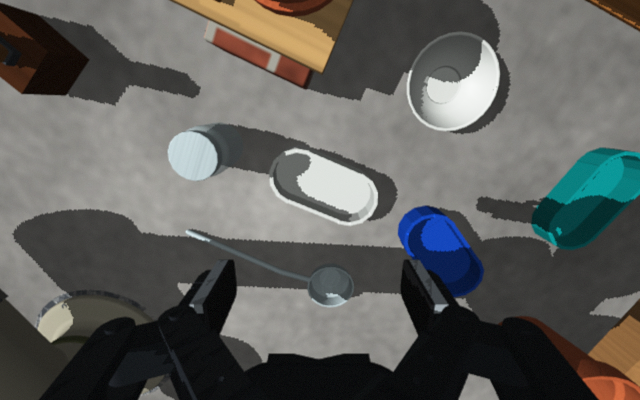

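The wrist view shows the white oblong dish centred at about (323,186), the jar at (194,155), the ladle at (330,285) and the blue dish at (440,250). I'll fit the stadium outline to the dish and then move to the scraper.

Run:
```python
from h import *
import pickle
c=pickle.load(open('w1.pkl','rb'))
im=cv2.imread('pics/w1.png')[130:240,255:395];cv2.imwrite('pics/w1d.png',cv2.resize(im,None,fx=5,fy=5,interpolation=cv2.INTER_CUBIC))
px=[(270,178),(287,149),(300,150),(340,163),(362,173),(377,190),(374,210),(360,222),(330,213),(300,203),(276,196)]
P=np.array([ray(c,u,.035)[:2] for u in px])
def res(x):
    a=np.radians(x[2]);q=(P-x[:2])@np.array([[np.cos(a),-np.sin(a)],[np.sin(a),np.cos(a)]])
    dy=np.maximum(abs(q[:,1])-.0375,0);return np.hypot(q[:,0],dy)-.0375
r=least_squares(res,[.437,-.234,-10],x_scale=[.01,.01,1]);print(r.x,(r.fun*1e3).round(1))
S=optics.calibration('scene')
s=env.observe();R=s['tool_rot'];tgt=np.array([.447,.1445,.25]);print((R.T@(tgt-s['position'])/.04).round(2))
```

```text
[ 0.4349341  -0.23440418  1.72722501] [-0.2  1.1 -2.4 -0.6 -2.2 -1.1  0.7  2.3 -5.5 -4.   3.1]
[ 3.51 -8.4   0.33]
```

```bash
python3 -m jog '[{"linear":[0.35,-0.83,0],"roll":0},{"linear":[0.35,-0.83,0],"roll":0},{"linear":[0.35,-0.83,0],"roll":0},{"linear":[0.35,-0.83,0],"roll":0},{"linear":[0.35,-0.83,0],"roll":0},{"linear":[0.35,-0.83,0],"roll":0},{"linear":[0.35,-0.83,0],"roll":0},{"linear":[0.35,-0.83,0],"roll":0},{"linear":[0.35,-0.83,0],"roll":0},{"linear":[0.35,-0.83,0],"roll":0},{"linear":[0,0,0],"roll":-1},{"linear":[0,0,0],"roll":-1}]'
python3 -m jog '[{"linear":[0,0,0],"roll":-1},{"linear":[0,0,0],"roll":-1},{"linear":[0,0,0],"roll":-1},{"linear":[0,0,0],"roll":-1},{"linear":[0,0,0],"roll":-1},{"linear":[0,0,0],"roll":-1},{"linear":[0,0,0],"roll":-1},{"linear":[0,0,0],"roll":0},{"linear":[0,0,0],"roll":0}]'
python3 - <<'E'
from h import *
import pickle
c=optics.calibration('wrist');im=optics.get_image('wrist');pickle.dump(c,open('w2.pkl','wb'));cv2.imwrite('pics/w2.png',im[:,:,::-1])
print(proj(c,[[.447,.1445,.165],[.447,.1445,.06]]), np.array(c['T'])[:3,3])
E
```

```text
time_s: 2.2
position: [0.4488, 0.1407, 0.2631]
tool_rot: [[0.836, 0.548, -0.0], [0.548, -0.836, -0.0], [-0.0, 0.0, -1.0]]
ft_force: [-0.4, -0.0, 0.1]
grip_width: 0.0854
gripper_force: 0.0
time_s: 2.95
position: [0.4491, 0.1392, 0.2632]
tool_rot: [[0.379, 0.925, -0.0], [0.925, -0.379, -0.0], [-0.0, -0.0, -1.0]]
ft_force: [0.7, -0.1, -0.2]
grip_width: 0.0857
gripper_force: 0.0
[[313.15999526 199.30700697]
 [314.57019411 172.8131004 ]] [0.48096513 0.21581176 0.40781713]
```

View pics/w2.png

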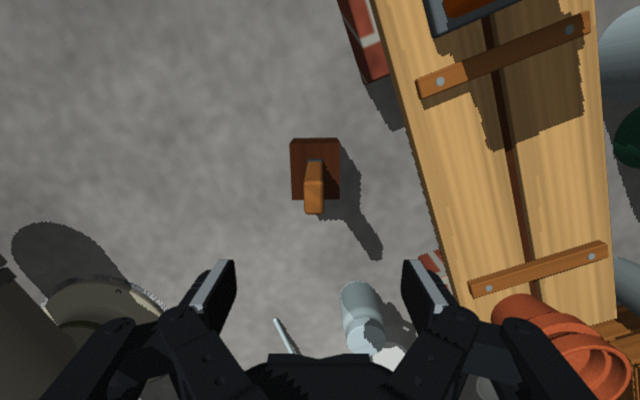

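The wrist view shows the handle top centred at about (314,196), against a predicted (313,199). The stand edges are vertical in the image, so the yaw is right. The seam runs from (497,90) to (530,240). I'll refine the numbers from pixels.

Run:
```python
from h import *
import pickle
c=pickle.load(open('w2.pkl','rb'));im=cv2.imread('pics/w2.png').astype(int)
b,g,r=im[...,0],im[...,1],im[...,2]
m=(r>120)&(r-b>50);m[:, :290]=0;m[:,345:]=0;m[:140]=0;m[222:]=0
for y in range(160,220,4):
    xs=np.where(m[y])[0]
    if len(xs):print(y,xs.min(),xs.max(),end=' | ')
print()
# top-face centre triangulated with scene & side
S=optics.calibration('scene');D=optics.calibration('side')
C=im[138:222,280:400].clip(0,255).astype(np.uint8);cv2.imwrite('pics/w2s.png',cv2.resize(C,None,fx=6,fy=6,interpolation=cv2.INTER_CUBIC))
# seam: darkest run per row
L=[]
for y in list(range(102,150,6))+list(range(156,250,6)):
    g0=r[y,480:560];gs=g0.astype(float)
    k=np.where(gs<90 if y>150 else gs<55)[0]
    if len(k): L.append((y,480+k.min(),480+k.max()))
print(L)
for y,a,bb in L[::4]: print(ray(c,((a+bb)/2,y),.092).round(4))
```

```text
180 317 318 | 184 304 320 | 188 304 319 | 192 304 319 | 196 305 319 | 200 305 319 | 204 305 319 | 208 305 318 | 212 310 310 | 
[(102, np.int64(496), np.int64(508)), (108, np.int64(497), np.int64(509)), (114, np.int64(498), np.int64(510)), (120, np.int64(499), np.int64(511)), (126, np.int64(500), np.int64(512)), (132, np.int64(501), np.int64(513)), (138, np.int64(502), np.int64(514)), (144, np.int64(504), np.int64(514)), (156, np.int64(506), np.int64(516)), (162, np.int64(507), np.int64(517)), (168, np.int64(508), np.int64(518)), (174, np.int64(509), np.int64(519)), (180, np.int64(511), np.int64(520)), (186, np.int64(512), np.int64(522)), (192, np.int64(513), np.int64(523)), (198, np.int64(514), np.int64(524)), (204, np.int64(515), np.int64(525)), (210, np.int64(516), np.int64(526)), (216, np.int64(517), np.int64(527)), (222, np.int64(518), np.int64(528)), (228, np.int64(519), np.int64(529)), (234, np.int64(520), np.int64(530)), (240, np.int64(521), np.int64(531)), (246, np.int64(522), np.int64(532))]
[0.6571 0.1467 0.092 ]
[0.6565 0.1211 0.092 ]
[0.6556 0.0872 0.092 ]
[0.6554 0.0582 0.092 ]
[0.6552 0.0276 0.092 ]
[ 0.6544 -0.0046  0.092 ]
```

View pics/w2s.png

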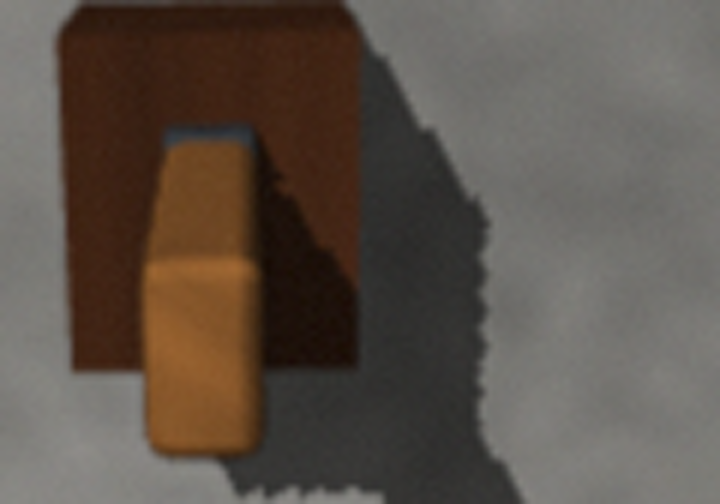

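The handle's top face centre is at (313.9,197.3), so the scraper is at about (0.448, 0.146) with roll off by about 1°. I'll descend and grip with a moderate force.

```bash
python3 -m jog '[{"linear":[0.15,-0.09,0],"roll":-0.18},{"linear":[0,0,0],"roll":0},{"linear":[0,0,0.5],"roll":0},{"linear":[0,0,0.5],"roll":0},{"linear":[0,0,0.5],"roll":0},{"linear":[0,0,0.5],"roll":0},{"linear":[0,0,0.5],"roll":0},{"linear":[0,0,0.5],"roll":0},{"linear":[0,0,0.5],"roll":0},{"linear":[0,0,0.4],"roll":0},{"linear":[0,0,0],"roll":0},{"linear":[0,0,0],"roll":0}]'
python3 -m jog '[{"linear":[0,0,0],"roll":0},{"linear":[0,0,0],"roll":0},{"linear":[0,0,0],"roll":0},{"linear":[0,0,0],"roll":0},{"linear":[0,0,0],"roll":0},{"linear":[0,0,0],"roll":0},{"linear":[0,0,0],"roll":0},{"linear":[0,0,0],"roll":0},{"linear":[0,0,0],"roll":0},{"linear":[0,0,0],"roll":0},{"linear":[0,0,0],"roll":0},{"linear":[0,0,0],"roll":0}]' -1 60
```

```text
time_s: 4.0
position: [0.4477, 0.1473, 0.1073]
tool_rot: [[0.361, 0.933, -0.001], [0.933, -0.361, -0.0], [-0.001, -0.001, -1.0]]
ft_force: [1.0, -0.5, 1.5]
grip_width: 0.0849
gripper_force: 0.0
time_s: 5.0
position: [0.4479, 0.1472, 0.1077]
tool_rot: [[0.361, 0.933, 0.001], [0.933, -0.361, 0.0], [0.0, 0.001, -1.0]]
ft_force: [-0.9, -0.8, 5.3]
grip_width: 0.0174
gripper_force: 58.9
```

```bash
python3 -m jog '[{"linear":[0,0,-0.1],"roll":0},{"linear":[0,0,-0.2],"roll":0},{"linear":[0,0,-0.3],"roll":0},{"linear":[0,0,-0.3],"roll":0},{"linear":[0,0,-0.3],"roll":0},{"linear":[0,0,-0.4],"roll":0},{"linear":[0,0,-0.4],"roll":0},{"linear":[0,0,-0.4],"roll":0},{"linear":[0,0,-0.4],"roll":0},{"linear":[0,0,-0.4],"roll":0},{"linear":[0,0,-0.2],"roll":0},{"linear":[0,0,0],"roll":0}]'
python3 - <<'E'
from h import *
import pickle
s=env.observe();c=optics.calibration('wrist');im=optics.get_image('wrist');pickle.dump(c,open('w3.pkl','wb'))
c2=pickle.load(open('w2.pkl','rb'))
for u in((418,97),(493,73),(590,33),(469,283),(530,263),(606,241)): print(u,ray(c2,u,.104).round(4))
for u in((470,297),(608,254),(417,82)): print(u,ray(c2,u,.104).round(4))
p=np.array([.657,.1636,0])-s['position'];print((s['tool_rot'].T@p/.04).round(2),s['grip_width'])
A=im[:,:,::-1];B=optics.get_image('side')[:,:,::-1][130:330,130:330]
cv2.imwrite('pics/v4.png',np.hstack([cv2.resize(A,(480,300)),cv2.resize(B,(300,300))]))
E
```

```text
time_s: 6.0
position: [0.4483, 0.1472, 0.2451]
tool_rot: [[0.361, 0.933, 0.003], [0.933, -0.361, 0.0], [0.001, 0.003, -1.0]]
ft_force: [0.2, 0.2, -0.5]
grip_width: 0.0173
gripper_force: 58.5
(418, 97) [0.5747 0.1853 0.104 ]
(493, 73) [0.6474 0.179  0.104 ]
(590, 33) [0.7371 0.1789 0.104 ]
(469, 283) [ 0.5734 -0.0447  0.104 ]
(530, 263) [ 0.6468 -0.0448  0.104 ]
(606, 241) [ 0.733  -0.0488  0.104 ]
(470, 297) [ 0.57   -0.0653  0.104 ]
(608, 254) [ 0.7338 -0.0674  0.104 ]
(417, 82) [0.5776 0.1989 0.104 ]
[2.25 4.7  6.14] 0.017336386795273117
```

View pics/v4.png

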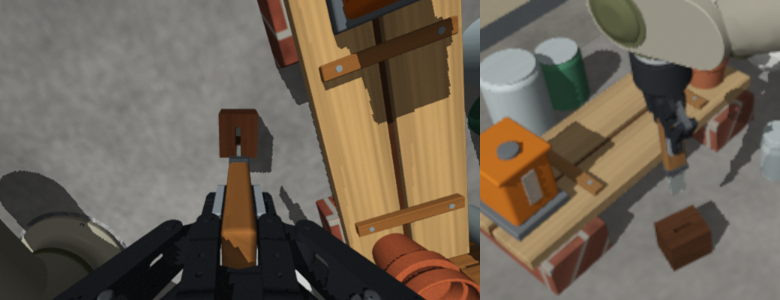

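The scraper came out cleanly; its tip is at about wrist crop (238,158) and the slot is empty below it. The inner crosspiece faces are at y ≈ 0.182 and -0.048, 230 mm apart as described. Next I'll turn, carry it over the seam start and hover about 10 mm above the plank.

```bash
python3 -m jog '[{"linear":[0,0,0],"roll":-0.5},{"linear":[0,0,0],"roll":-1},{"linear":[0,0,0],"roll":-1},{"linear":[0,0,0],"roll":-1},{"linear":[0,0,0],"roll":-0.5},{"linear":[0.05,0.5,0],"roll":0},{"linear":[0.1,0.9,0],"roll":0},{"linear":[0.1,0.9,0],"roll":0},{"linear":[0.1,0.9,0],"roll":0},{"linear":[0.1,0.9,0],"roll":0},{"linear":[0.05,0.7,0],"roll":0},{"linear":[0.05,0.4,0],"roll":0}]'
python3 -m jog '[{"linear":[0,0,0],"roll":0},{"linear":[0,0,0.2],"roll":0},{"linear":[0,0,0.3],"roll":0},{"linear":[0,0,0.3],"roll":0},{"linear":[0,0,0.2],"roll":0},{"linear":[0,0,0.13],"roll":0},{"linear":[0,0,0],"roll":0},{"linear":[0,0,0],"roll":0}]'
python3 - <<'E'
from h import *
import pickle
s=env.observe();cs={n:optics.calibration(n) for n in('wrist','scene','side')}
p=s['position']+[0,0,-.0977]
print('tip expected',p)
ims={}
for n,c in cs.items():
    u=proj(c,p)[0];im=optics.get_image(n);cv2.imwrite(f'pics/h5_{n}.png',im[:,:,::-1]);x,y=int(np.clip(u[0],65,574)),int(np.clip(u[1],75,324))
    h=(65,75) if n=='wrist' else (43,50);k=6 if n=='x' else (4 if n=='wrist' else 6)
    cr=im[y-h[1]:y+h[1],x-h[0]:x+h[0],::-1];cr=cv2.resize(cr,(258,300) if 0 else (264,600*264//528),interpolation=cv2.INTER_CUBIC)
    ims[n]=cr;print(n,u,(x-h[0],y-h[1]),264/(2*h[0]))
cv2.imwrite('pics/h5.png',np.hstack(list(ims.values())))
pickle.dump(cs,open('w5.pkl','wb'))
E
```

```text
time_s: 7.1
position: [0.6583, 0.1647, 0.2404]
tool_rot: [[0.02, 1.0, -0.003], [1.0, -0.02, -0.0], [-0.0, -0.003, -1.0]]
ft_force: [0.6, -0.5, -0.9]
grip_width: 0.0176
gripper_force: 58.9
time_s: 7.77
position: [0.6559, 0.1651, 0.1983]
tool_rot: [[0.02, 1.0, 0.0], [1.0, -0.02, 0.0], [0.0, 0.0, -1.0]]
ft_force: [0.6, -0.6, -1.0]
grip_width: 0.0171
gripper_force: 58.9
tip expected [0.65591394 0.16506873 0.10061313]
wrist [317.4325563  203.67727881] (252, 128) 2.0307692307692307
scene [436.24536566 220.11919591] (393, 170) 3.0697674418604652
side [194.40223254 234.0358102 ] (151, 184) 3.0697674418604652
```

View pics/h5.png

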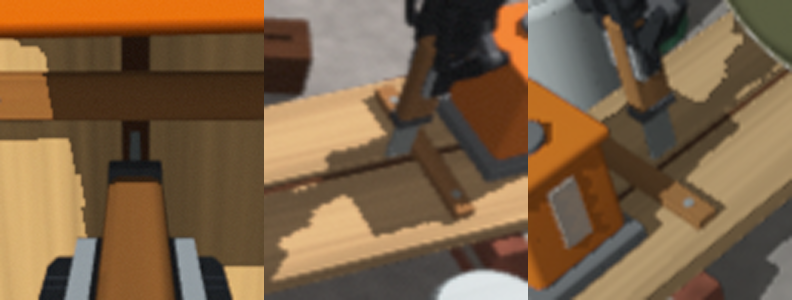

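The wrist panel shows the blade centred on the dark seam (both at crop column ~135, full-frame 318.5). It sits just inside the crosspiece, whose edge is at crop row ~120. I'll check the gap and height numerically.

Run:
```python
from h import *
import pickle
cs=pickle.load(open('w5.pkl','rb'));c=cs['wrist']
im=cv2.imread('pics/h5_wrist.png')
print(im[176:212:1,318].tolist())
for y in(196,200): print(y,im[y,308:330].sum(1).tolist())
print('cross',ray(c,(300,188),.104),ray(c,(318,188),.104),'blade edge',ray(c,(318,193),.1006))
# side-view tip: corners seen at panel px
d=lambda u,v:((u-528)/3.07+151,v/3.0+184)
s=lambda u,v:((u-264)/3.07+393,v/3.0+170)
p=np.array([.656,.1651,.1006])
for n,f in(('side',d),('scene',s)):
    e=proj(cs[n],[p+[0,.012,0],p-[0,.012,0]]);print(n,e.round(1))
print(d(651,156),d(672,145),s(388,156),s(411,150))
```

```text
[[24, 46, 70], [21, 42, 69], [25, 44, 69], [22, 44, 69], [23, 43, 69], [26, 47, 70], [24, 47, 72], [22, 45, 70], [21, 45, 70], [22, 45, 71], [23, 45, 71], [24, 44, 67], [14, 28, 46], [12, 18, 33], [12, 21, 36], [14, 20, 32], [11, 20, 34], [25, 30, 37], [46, 47, 46], [53, 53, 48], [50, 51, 47], [51, 52, 48], [52, 52, 48], [52, 52, 47], [52, 51, 47], [51, 52, 47], [51, 51, 48], [51, 49, 46], [52, 52, 47], [50, 50, 47], [52, 53, 50], [45, 44, 43], [36, 35, 32], [26, 25, 24], [24, 23, 21], [24, 22, 21]]
196 [192, 201, 197, 167, 99, 63, 55, 78, 117, 146, 148, 147, 131, 67, 61, 65, 68, 132, 198, 209, 210, 202]
200 [188, 196, 197, 172, 109, 57, 63, 78, 128, 148, 150, 152, 131, 78, 64, 62, 63, 131, 194, 205, 211, 203]
cross [0.64131556 0.18068474 0.104     ] [0.65671295 0.18038675 0.104     ] blade edge [0.65660627 0.17490009 0.1006    ]
side [[190.7 236.9]
 [198.  231.2]]
scene [[440.  219.2]
 [432.5 221.1]]
(191.06514657980455, 236.0) (197.90553745928338, 232.33333333333334) (433.39087947882734, 222.0) (440.8827361563518, 220.0)
```

All three views put the tip within about 1 px of where it should be, with a gap to the crosspiece of about 5 mm. I'll lower it 12.5 mm, which puts the tip about 4 mm into the seam.

```bash
python3 -m jog '[{"linear":[0,0,0.07],"roll":0},{"linear":[0,0,0.07],"roll":0},{"linear":[0,0,0.06],"roll":0},{"linear":[0,0,0.06],"roll":0},{"linear":[0,0,0.05],"roll":0},{"linear":[0,0,0],"roll":0},{"linear":[0,0,0],"roll":0}]'
```

```text
time_s: 8.5
position: [0.6561, 0.165, 0.1856]
tool_rot: [[0.02, 1.0, -0.0], [1.0, -0.02, 0.0], [0.0, -0.0, -1.0]]
ft_force: [0.1, 0.2, -0.9]
grip_width: 0.0169
gripper_force: 58.9
```

```bash
python3 -m jog '[{"linear":[-0.03,0,0],"roll":0},{"linear":[-0.06,0,0],"roll":0},{"linear":[-0.06,0,0],"roll":0},{"linear":[-0.06,0,0],"roll":0},{"linear":[-0.06,0,0],"roll":0},{"linear":[-0.06,0,0],"roll":0},{"linear":[-0.06,0,0],"roll":0},{"linear":[-0.06,0,0],"roll":0},{"linear":[-0.06,0,0],"roll":0},{"linear":[-0.06,0,0],"roll":0},{"linear":[-0.06,0,0],"roll":0},{"linear":[-0.06,0,0],"roll":0}]'
python3 -m jog '[{"linear":[-0.06,0,0],"roll":0},{"linear":[-0.06,0,0],"roll":0},{"linear":[-0.06,0,0],"roll":0},{"linear":[-0.06,0,0],"roll":0},{"linear":[-0.06,0,0],"roll":0},{"linear":[-0.06,0,0],"roll":0},{"linear":[-0.06,0,0],"roll":0},{"linear":[-0.06,0,0],"roll":0},{"linear":[-0.06,0,0],"roll":0},{"linear":[-0.06,0,0],"roll":0},{"linear":[-0.06,0,0],"roll":0},{"linear":[-0.06,0,0],"roll":0}]'
python3 - <<'E'
from h import *
s=env.observe();c=optics.calibration('wrist');im=optics.get_image('wrist');cv2.imwrite('pics/d6.png',im[:,:,::-1])
print(s['position'])
for y in(110,130,150,170,185,193,200): print(y,im[y,304:334].astype(int).sum(1).tolist())
E
```

```text
time_s: 9.5
position: [0.6556, 0.1372, 0.1857]
tool_rot: [[0.02, 1.0, 0.0], [1.0, -0.02, 0.0], [0.0, 0.0, -1.0]]
ft_force: [-0.1, -0.2, -0.6]
grip_width: 0.017
gripper_force: 58.9
time_s: 10.5
position: [0.655, 0.1084, 0.1857]
tool_rot: [[0.02, 1.0, -0.0], [1.0, -0.02, 0.0], [0.0, -0.0, -1.0]]
ft_force: [-0.1, -0.9, -1.1]
grip_width: 0.0173
gripper_force: 58.9
[0.65502209 0.10839676 0.18572335]
110 [151, 149, 149, 147, 146, 151, 152, 152, 150, 150, 150, 153, 153, 151, 150, 156, 150, 154, 146, 152, 146, 151, 154, 153, 150, 149, 151, 152, 152, 152]
130 [206, 204, 204, 209, 213, 209, 178, 97, 64, 66, 55, 67, 66, 61, 68, 69, 65, 73, 73, 64, 68, 91, 159, 211, 216, 220, 214, 215, 223, 219]
150 [205, 205, 203, 200, 212, 218, 180, 110, 70, 72, 66, 64, 71, 70, 68, 77, 70, 71, 69, 72, 74, 102, 175, 218, 218, 216, 212, 214, 214, 217]
170 [195, 200, 205, 202, 204, 206, 188, 137, 76, 71, 73, 61, 71, 74, 65, 72, 75, 74, 68, 65, 72, 110, 184, 218, 219, 222, 209, 219, 215, 211]
185 [198, 200, 200, 207, 209, 211, 197, 154, 78, 70, 70, 71, 70, 66, 69, 69, 65, 67, 71, 61, 71, 123, 199, 221, 224, 217, 216, 217, 214, 215]
193 [200, 198, 200, 204, 202, 210, 202, 160, 79, 63, 67, 76, 87, 96, 108, 100, 93, 76, 72, 65, 76, 132, 210, 228, 228, 215, 214, 222, 216, 215]
200 [202, 200, 194, 199, 213, 214, 202, 163, 85, 59, 67, 95, 138, 154, 161, 163, 137, 87, 69, 70, 80, 123, 206, 227, 223, 215, 218, 216, 215, 216]
```

The blade is centred in the seam (both at column ~318), the seam is parallel to the motion, and there is no contact force. I'll continue.

```bash
python3 -m jog '[{"linear":[-0.06,0,0],"roll":0},{"linear":[-0.06,0,0],"roll":0},{"linear":[-0.06,0,0],"roll":0},{"linear":[-0.06,0,0],"roll":0},{"linear":[-0.06,0,0],"roll":0},{"linear":[-0.06,0,0],"roll":0},{"linear":[-0.06,0,0],"roll":0},{"linear":[-0.06,0,0],"roll":0},{"linear":[-0.06,0,0],"roll":0},{"linear":[-0.06,0,0],"roll":0},{"linear":[-0.06,0,0],"roll":0},{"linear":[-0.06,0,0],"roll":0}]'
python3 -m jog '[{"linear":[-0.06,0,0],"roll":0},{"linear":[-0.06,0,0],"roll":0},{"linear":[-0.06,0,0],"roll":0},{"linear":[-0.06,0,0],"roll":0},{"linear":[-0.06,0,0],"roll":0},{"linear":[-0.06,0,0],"roll":0},{"linear":[-0.06,0,0],"roll":0},{"linear":[-0.06,0,0],"roll":0},{"linear":[-0.06,0,0],"roll":0},{"linear":[-0.06,0,0],"roll":0},{"linear":[-0.06,0,0],"roll":0},{"linear":[-0.06,0,0],"roll":0}]'
python3 -m jog '[{"linear":[-0.06,0,0],"roll":0},{"linear":[-0.06,0,0],"roll":0},{"linear":[-0.06,0,0],"roll":0},{"linear":[-0.06,0,0],"roll":0},{"linear":[-0.06,0,0],"roll":0},{"linear":[-0.06,0,0],"roll":0},{"linear":[-0.06,0,0],"roll":0},{"linear":[-0.06,0,0],"roll":0},{"linear":[-0.06,0,0],"roll":0},{"linear":[-0.06,0,0],"roll":0},{"linear":[-0.06,0,0],"roll":0},{"linear":[-0.06,0,0],"roll":0}]'
python3 - <<'E'
from h import *
s=env.observe();c=optics.calibration('wrist');im=optics.get_image('wrist');cv2.imwrite('pics/d7.png',im[:,:,::-1])
c3=optics.calibration('side');im3=optics.get_image('side')
print(s['position'])
for y in(130,193,200): print(y,im[y,304:334].astype(int).sum(1).tolist())
E
```

```text
time_s: 11.55
position: [0.6545, 0.0796, 0.1857]
tool_rot: [[0.02, 1.0, -0.0], [1.0, -0.02, 0.0], [0.0, -0.0, -1.0]]
ft_force: [0.3, 0.2, -0.8]
grip_width: 0.0177
gripper_force: 58.9
time_s: 12.55
position: [0.6539, 0.0508, 0.1857]
tool_rot: [[0.02, 1.0, 0.0], [1.0, -0.02, -0.0], [-0.0, 0.0, -1.0]]
ft_force: [0.2, -0.3, -1.1]
grip_width: 0.0176
gripper_force: 58.9
time_s: 13.55
position: [0.6533, 0.022, 0.1857]
tool_rot: [[0.02, 1.0, 0.0], [1.0, -0.02, 0.0], [0.0, 0.0, -1.0]]
ft_force: [-0.8, -0.1, -1.7]
grip_width: 0.0172
gripper_force: 58.9
[0.65334439 0.02203727 0.18572138]
130 [403, 410, 410, 426, 431, 420, 303, 115, 58, 84, 138, 145, 144, 141, 142, 143, 142, 142, 141, 137, 134, 142, 275, 459, 465, 451, 449, 440, 442, 443]
193 [419, 403, 403, 411, 419, 431, 409, 292, 115, 122, 136, 145, 185, 227, 221, 227, 200, 132, 129, 122, 132, 188, 335, 435, 450, 446, 434, 436, 439, 438]
200 [416, 408, 405, 404, 419, 430, 417, 302, 103, 83, 138, 199, 333, 406, 409, 404, 348, 114, 84, 137, 136, 198, 339, 440, 448, 441, 435, 437, 433, 439]
```

Still centred. Before the last stretch I'll pin down the end crosspiece's face from the w2 edge pixels.

Run:
```python
from h import *
import pickle
c=pickle.load(open('w2.pkl','rb'));im=cv2.imread('pics/w2.png').astype(int)
for x in(515,538,545): print(x,list(zip(range(244,282),im[244:282,x].sum(1).tolist())))
for x in(470,):print(x,list(zip(range(78,104),im[78:104,x].sum(1).tolist())))
for x,y in((515,268),(538,261)): print(ray(c,(x,y),.104),ray(c,(x,y),.092))
```

```text
515 [(244, 387), (245, 388), (246, 392), (247, 392), (248, 397), (249, 391), (250, 393), (251, 397), (252, 394), (253, 393), (254, 394), (255, 397), (256, 396), (257, 401), (258, 398), (259, 397), (260, 403), (261, 403), (262, 412), (263, 413), (264, 409), (265, 325), (266, 234), (267, 223), (268, 225), (269, 223), (270, 224), (271, 244), (272, 275), (273, 272), (274, 250), (275, 261), (276, 271), (277, 263), (278, 268), (279, 267), (280, 272), (281, 268)]
538 [(244, 383), (245, 378), (246, 385), (247, 380), (248, 384), (249, 383), (250, 379), (251, 377), (252, 379), (253, 378), (254, 376), (255, 377), (256, 371), (257, 375), (258, 291), (259, 215), (260, 208), (261, 216), (262, 226), (263, 224), (264, 247), (265, 276), (266, 264), (267, 250), (268, 253), (269, 263), (270, 258), (271, 261), (272, 261), (273, 266), (274, 267), (275, 266), (276, 269), (277, 270), (278, 187), (279, 115), (280, 157), (281, 186)]
545 [(244, 424), (245, 425), (246, 426), (247, 429), (248, 430), (249, 433), (250, 425), (251, 424), (252, 430), (253, 428), (254, 432), (255, 423), (256, 318), (257, 210), (258, 205), (259, 212), (260, 215), (261, 217), (262, 256), (263, 272), (264, 256), (265, 251), (266, 257), (267, 258), (268, 264), (269, 271), (270, 263), (271, 260), (272, 266), (273, 266), (274, 268), (275, 273), (276, 212), (277, 239), (278, 365), (279, 409), (280, 411), (281, 396)]
470 [(78, 119), (79, 107), (80, 122), (81, 151), (82, 166), (83, 166), (84, 160), (85, 164), (86, 165), (87, 161), (88, 160), (89, 159), (90, 163), (91, 161), (92, 191), (93, 289), (94, 342), (95, 350), (96, 386), (97, 404), (98, 404), (99, 408), (100, 412), (101, 411), (102, 417), (103, 417)]
[ 0.62909726 -0.04491096  0.104     ] [ 0.6349481  -0.05520884  0.092     ]
[ 0.65606534 -0.04568069  0.104     ] [ 0.66298135 -0.05600897  0.092     ]
```

The end face is at y ≈ -0.050, which is 231 mm from the start face, so that agrees. The TCP target at the end is y ≈ -0.031, another 53 mm.

```bash
python3 -m jog '[{"linear":[-0.06,0,0],"roll":0},{"linear":[-0.06,0,0],"roll":0},{"linear":[-0.06,0,0],"roll":0},{"linear":[-0.06,0,0],"roll":0},{"linear":[-0.06,0,0],"roll":0},{"linear":[-0.06,0,0],"roll":0},{"linear":[-0.06,0,0],"roll":0},{"linear":[-0.06,0,0],"roll":0},{"linear":[-0.06,0,0],"roll":0},{"linear":[-0.06,0,0],"roll":0},{"linear":[-0.06,0,0],"roll":0},{"linear":[-0.06,0,0],"roll":0}]'
python3 -m jog '[{"linear":[-0.06,0,0],"roll":0},{"linear":[-0.06,0,0],"roll":0},{"linear":[-0.06,0,0],"roll":0},{"linear":[-0.06,0,0],"roll":0},{"linear":[-0.06,0,0],"roll":0},{"linear":[-0.06,0,0],"roll":0},{"linear":[-0.06,0,0],"roll":0},{"linear":[-0.06,0,0],"roll":0},{"linear":[-0.06,0,0],"roll":0},{"linear":[-0.05,0,0],"roll":0},{"linear":[0,0,0],"roll":0},{"linear":[0,0,0],"roll":0}]'
python3 - <<'E'
from h import *
import pickle
p=env.observe()['position']-[0,0,.0977]
o={}
for n in('side','scene'):
    c=optics.calibration(n);im=optics.get_image(n)[:,:,::-1];cv2.imwrite(f'pics/e8_{n}.png',im)
    print(n,proj(c,[p+[0,-.012,.004],[.6525,-.05,.092],[.6525,-.05,.104]]).round(1).tolist())
E
python3 - <<'E'
import sys;sys.path.insert(0,'.')
from h import *
import pickle
c=pickle.load(open('w1.pkl','rb'));im=cv2.imread('pics/w1.png')
hsv=cv2.cvtColor(im,cv2.COLOR_BGR2HSV);m=((im.min(2)>150)).astype(np.uint8);m[:135]=0;m[235:]=0;m[:,:262]=0;m[:,385:]=0
ys,xs=np.where(m);h=cv2.convexHull(np.c_[xs,ys].astype(np.int32))[:,0];print(h.tolist())
P=np.array([ray(c,u,.035)[:2] for u in h])
def res(x):
    a=np.radians(x[2]);q=(P-x[:2])@np.array([[np.cos(a),-np.sin(a)],[np.sin(a),np.cos(a)]])
    return np.hypot(q[:,0],np.maximum(abs(q[:,1])-x[4],0))-x[3]
r=least_squares(res,[.437,-.234,0,.0375,.0375],x_scale=[.01,.01,1,.01,.01],loss='soft_l1',f_scale=.001);print(r.x,(res(r.x)*1e3).round(1))
E
```

```text
time_s: 14.65
position: [0.6527, -0.0068, 0.1857]
tool_rot: [[0.02, 1.0, -0.0], [1.0, -0.02, 0.0], [0.0, -0.0, -1.0]]
ft_force: [-0.8, -0.4, -0.6]
grip_width: 0.0174
gripper_force: 58.9
time_s: 15.65
position: [0.6523, -0.0302, 0.1857]
tool_rot: [[0.02, 1.0, 0.0], [1.0, -0.02, 0.0], [0.0, 0.0, -1.0]]
ft_force: [-0.1, -0.4, -1.9]
grip_width: 0.0179
gripper_force: 58.9
side [[252.5, 192.2], [254.3, 190.7], [253.9, 187.4]]
scene [[368.1, 237.8], [365.5, 238.5], [365.9, 236.0]]
[[377, 203], [371, 228], [369, 229], [333, 234], [262, 234], [262, 174], [293, 135], [324, 135], [372, 181], [376, 189], [377, 192]]
[ 4.07634309e-01 -2.31669227e-01  1.08948293e+01  9.37452293e-02
 -9.74721550e-03] [  0.3   2.2   0.3 -35.    0.6  -3.9   6.6  -0.2  -3.2  -0.4   0.5]
```

I'll go 2 mm further for margin, then lift straight up. The dish fit comes after that, with a better mask.

```bash
python3 -m jog '[{"linear":[-0.05,0,0],"roll":0},{"linear":[0,0,0],"roll":0},{"linear":[0,0,-0.1],"roll":0},{"linear":[0,0,-0.2],"roll":0},{"linear":[0,0,-0.4],"roll":0},{"linear":[0,0,-0.6],"roll":0},{"linear":[0,0,-0.7],"roll":0},{"linear":[0,0,-0.7],"roll":0},{"linear":[0,0,-0.6],"roll":0},{"linear":[0,0,-0.3],"roll":0},{"linear":[0,0,0],"roll":0},{"linear":[0,0,0],"roll":0}]'
python3 - <<'E'
from h import *
import pickle
def doit(name,c,im,box,f):
    x0,y0,x1,y1=box;m=(im.min(2)>f).astype(np.uint8);k=np.zeros_like(m);k[y0:y1,x0:x1]=1;m*=k
    n,l,st,_=cv2.connectedComponentsWithStats(m);i=1+st[1:,4].argmax();ys,xs=np.where(l==i);h=cv2.convexHull(np.c_[xs,ys].astype(np.int32))[:,0]
    print(name,st[i].tolist(),h.tolist());return c,h
w1=cv2.imread('pics/w1.png');sc=cv2.imread('pics/scene0.png')
print(w1[186,262:290].min(1).tolist(),w1[140:175,330].min(1).tolist(),w1[205:235,330].min(1).tolist())
A=doit('w1',pickle.load(open('w1.pkl','rb')),w1,(262,140,385,232),165)
B=doit('scene',optics.calibration('scene'),sc,(255,190,312,232),150)
for c,h in(A,B):
    P=np.array([ray(c,u,.035)[:2] for u in h])
    def res(x):
        a=np.radians(x[2]);q=(P-x[:2])@np.array([[np.cos(a),-np.sin(a)],[np.sin(a),np.cos(a)]])
        return np.hypot(q[:,0],np.maximum(abs(q[:,1])-.0375,0))-.0375
    r=least_squares(res,[.437,-.234,0],x_scale=[.01,.01,1],loss='soft_l1',f_scale=.001);print(r.x,(res(r.x)*1e3).round(1))
E
```

```text
time_s: 16.75
position: [0.6522, -0.0321, 0.3302]
tool_rot: [[0.02, 1.0, 0.001], [1.0, -0.02, -0.0], [-0.0, 0.001, -1.0]]
ft_force: [0.3, 0.5, -1.9]
grip_width: 0.0172
gripper_force: 58.9
[170, 172, 170, 169, 169, 166, 166, 173, 189, 212, 223, 223, 204, 120, 66, 64, 65, 68, 68, 85, 100, 102, 101, 100, 101, 100, 102, 102] [144, 144, 144, 144, 143, 147, 145, 147, 149, 151, 148, 108, 66, 61, 63, 63, 66, 69, 71, 78, 145, 206, 222, 223, 223, 222, 221, 221, 220, 221, 222, 221, 220, 221, 222] [167, 105, 99, 101, 89, 76, 71, 71, 72, 70, 81, 176, 218, 224, 216, 183, 154, 152, 152, 149, 151, 151, 155, 156, 156, 156, 158, 159, 154, 153]
w1 [262, 149, 116, 83, 4421] [[377, 202], [376, 205], [371, 215], [362, 223], [352, 225], [266, 231], [262, 231], [262, 181], [285, 151], [292, 149], [301, 149], [306, 150], [362, 174], [364, 175], [372, 181], [375, 187], [377, 192]]
scene [255, 190, 57, 31, 850] [[311, 203], [305, 212], [304, 213], [299, 215], [286, 218], [277, 220], [267, 220], [255, 215], [255, 205], [277, 195], [285, 192], [292, 190], [311, 190]]
[ 0.43215732 -0.23463616  0.35651108] [ 0.3 -0.1  0.8  2.2  0.9 51.9 54.9 10.2  1.2  1.1  0.8  0.9  0.3  0.2
  0.8 -0.   0.4]
[ 0.43283883 -0.23059993  1.4401822 ] [ 9.4  0.8  1.9  2.4  1.4  0.5  2.7 22.3 29.8 26.4 31.2 32.8 44. ]
```

Run:
```python
from h import *
import pickle
w1=cv2.imread('pics/w1.png');sc=cv2.imread('pics/scene0.png')
for name,c,im,(x0,y0,x1,y1),f in(('w1',pickle.load(open('w1.pkl','rb')),w1,(262,140,385,232),190),('scene',optics.calibration('scene'),sc,(255,190,312,232),185)):
    m=np.zeros(im.shape[:2],np.uint8);m[y0:y1,x0:x1]=im[y0:y1,x0:x1].min(2)>f
    ys,xs=np.where(m);h=cv2.convexHull(np.c_[xs,ys].astype(np.int32))[:,0];print(name,h.tolist())
    P=np.array([ray(c,u,.035)[:2] for u in h])
    def res(x):
        a=np.radians(x[2]);q=(P-x[:2])@np.array([[np.cos(a),-np.sin(a)],[np.sin(a),np.cos(a)]])
        return np.hypot(q[:,0],np.maximum(abs(q[:,1])-.0375,0))-.0375
    r=least_squares(res,[.437,-.234,0],x_scale=[.01,.01,1],loss='soft_l1',f_scale=.002);print(r.x,(res(r.x)*1e3).round(1))
```

```text
w1 [[377, 197], [376, 205], [375, 207], [371, 214], [369, 216], [362, 222], [359, 223], [355, 224], [350, 225], [348, 225], [342, 224], [338, 223], [285, 202], [279, 198], [275, 194], [272, 189], [270, 185], [270, 178], [286, 151], [293, 149], [298, 149], [305, 150], [308, 151], [361, 174], [363, 175], [366, 177], [371, 181], [372, 182], [376, 190], [377, 193]]
[ 0.43200326 -0.23444629 -0.02782101] [ 0.   0.2 -0.2 -0.1 -0.3  0.8  0.3 -0.   0.4  0.3 -0.2  0.1  0.6  0.6
  0.7  0.4  0.9 -0.9  0.5  0.7  0.4  0.4  0.5  0.1  0.  -0.2  0.3  0.5
  0.2  0.6]
scene [[305, 211], [303, 213], [300, 214], [288, 217], [279, 219], [274, 220], [268, 220], [265, 219], [262, 216], [261, 213], [261, 210], [262, 208], [266, 204], [269, 203], [281, 200], [290, 198], [295, 197], [298, 197], [302, 198], [304, 200], [305, 210]]
[ 0.4321152  -0.23419081  0.75530803] [ 0.3  1.5  0.1  0.3 -0.3 -0.9  0.1  0.7 -0.2 -0.8 -0.1 -0.4  0.4 -0.6
  0.2 -0.1  0.1  0.5  0.9 -1.6 -2. ]
```

Two views agree on the dish: centre (0.432, -0.234), yaw about 0°, with sub-millimetre residuals. I'll carry the scraper over the pots to above the dish.

```bash
python3 -m jog '[{"linear":[-0.2,0,0],"roll":0},{"linear":[-0.5,0,0],"roll":0},{"linear":[-0.6,0,0],"roll":0},{"linear":[-0.6,0,0],"roll":0},{"linear":[-0.4,0,0],"roll":0},{"linear":[-0.2,-0.2,0],"roll":0},{"linear":[-0.2,-0.5,0],"roll":0},{"linear":[-0.3,-0.7,0],"roll":0},{"linear":[-0.4,-0.8,0],"roll":0},{"linear":[-0.4,-0.8,0],"roll":0},{"linear":[-0.4,-0.8,0],"roll":0},{"linear":[-0.4,-0.7,0],"roll":0}]'
python3 -m jog '[{"linear":[-0.3,-0.5,0],"roll":0},{"linear":[-0.2,-0.3,0],"roll":0},{"linear":[0,-0.1,0],"roll":-0.2},{"linear":[0,0,0],"roll":0},{"linear":[0,0,0],"roll":0},{"linear":[0,0,0],"roll":0}]'
python3 - <<'E'
from h import *
s=env.observe();p=s['position'];print(s['tool_rot'].T@(np.array([.432,-.234,.1477])-p)/.04)
S=optics.calibration('scene');im=optics.get_image('scene')[:,:,::-1];cv2.imwrite('pics/f9.png',im)
m=np.zeros(im.shape[:2],np.uint8);m[190:232,255:312]=im[190:232,255:312].min(2)>185
ys,xs=np.where(m);print(xs.min(),xs.max(),ys.min(),ys.max())
E
```

```text
time_s: 17.75
position: [0.4664, -0.2128, 0.329]
tool_rot: [[0.02, 1.0, -0.001], [1.0, -0.02, 0.001], [0.001, -0.001, -1.0]]
ft_force: [0.4, -0.7, -1.2]
grip_width: 0.0178
gripper_force: 58.9
time_s: 18.25
position: [0.4329, -0.2314, 0.3294]
tool_rot: [[0.001, 1.0, -0.0], [1.0, -0.001, 0.001], [0.001, -0.0, -1.0]]
ft_force: [0.2, 0.5, -0.7]
grip_width: 0.0175
gripper_force: 58.9
[-0.06791883 -0.02120561  4.54272484]
261 305 197 220
```

Dish untouched. I'll do the fine correction and the descent to hover.

```bash
python3 -m jog '[{"linear":[-0.05,-0.02,0.2],"roll":0},{"linear":[0,0,0.5],"roll":0},{"linear":[0,0,0.7],"roll":0},{"linear":[0,0,0.7],"roll":0},{"linear":[0,0,0.7],"roll":0},{"linear":[0,0,0.6],"roll":0},{"linear":[0,0,0.5],"roll":0},{"linear":[0,0,0.3],"roll":0},{"linear":[0,0,0.2],"roll":0},{"linear":[0,0,0.1],"roll":0},{"linear":[0,0,0.03],"roll":0},{"linear":[0,0,0],"roll":0}]'
python3 -m jog '[{"linear":[0,0,0],"roll":0},{"linear":[0,0,0],"roll":0},{"linear":[0,0,0],"roll":0},{"linear":[0,0,0],"roll":0}]'
python3 - <<'E'
from h import *
p=env.observe()['position']-[0,0,.0977];print(p,env.observe()['time_s'])
L=[]
for n,(hx,hy) in dict(scene=(60,75),side=(60,75),wrist=(90,112)).items():
    c=optics.calibration(n);im=optics.get_image(n)[:,:,::-1];u=proj(c,p)[0];x=int(np.clip(u[0],hx,640-hx));y=int(np.clip(u[1],hy,400-hy))
    L.append(cv2.resize(im[y-hy:y+hy,x-hx:x+hx],(264,330),interpolation=cv2.INTER_CUBIC));print(n,u.round(1),(x-hx,y-hy),264/2/hx)
cv2.imwrite('pics/g10.png',np.hstack(L))
E
```

```text
time_s: 19.3
position: [0.4317, -0.2339, 0.1488]
tool_rot: [[0.002, 1.0, 0.0], [1.0, -0.002, -0.0], [-0.0, 0.0, -1.0]]
ft_force: [0.2, 0.4, -0.3]
grip_width: 0.0173
gripper_force: 58.9
time_s: 19.63
position: [0.4315, -0.2339, 0.1489]
tool_rot: [[0.002, 1.0, 0.001], [1.0, -0.002, -0.001], [-0.001, 0.001, -1.0]]
ft_force: [0.6, 0.4, -0.8]
grip_width: 0.017
gripper_force: 58.9
[ 0.43154324 -0.23389575  0.05117238] 19.6333
scene [283.9 204.9] (223, 129) 2.2
side [356.4 198. ] (296, 123) 2.2
wrist [317.5 203.8] (227, 91) 1.4666666666666666
```

View pics/g10.png

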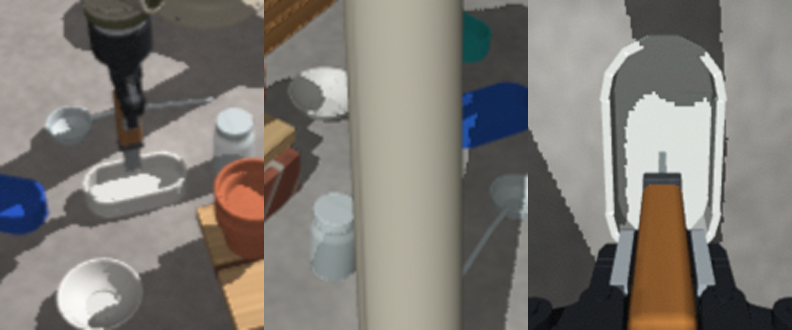

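The final view shows the blade centred over the white oblong dish (dish spans crop columns 602–726, blade at 662). It is in line with the dish's length and hovering, and the pots, jar and bowls haven't moved. I'm handing in.

```bash
python3 -c "
from rig import env
print(env.close_job())"
```

```text
the job is handed in; nothing more can be done
None
```

The job is handed in: the scraper was drawn along the seam and is now held upright and still, its tip about 16 mm above the rim over the middle of the white oblong dish, and I saw nothing else moved.

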